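# Leak-check the carpet shampoo bottle and snap its measuring cap on

### The arm

A 7-joint arm with a two-finger parallel gripper is mounted at the origin on the work surface. World frame = base frame: x ahead of the robot, y to its left, z up, the work surface at z = 0. Lengths are in m, angles in rad, forces in N, time in s.
With the tool pointing down it reaches from about 0.425 to 0.925 m from the base axis. Payload 6.8 kg.
Tool frame: the origin (TCP) lies midway between the tips of the shut fingers; the grasp point (between the pads) lies r.grip_point_offset behind it (r.grip_point_offset is the distance from the TCP to the grasp point, in m); z points along the fingers, y is the line along which they close (so a half turn about z gives the same grasp; the last joint's range is limited). The gripper opens to 85 mm and grips with 20 to 120 N. Pads are 22 mm wide; open, the fingers measure 114 mm over their backs; the gripper's body (76 mm by 85 mm) begins 54 mm behind the grasp point. The pads swing forward as they close: fully open they stand 13 mm farther back than shut.
Start: joints at [-1.423, 0.477, 0.022, 1.555, -0.011, 1.109, -0.083], TCP at [0.171, 0.653, 0.231] pointing down, gripper open.
Joint ranges: [-2.96, 2.96], [-0.34, 2.1], [-1.41, 1.46], [0.24, 2.44], [-1.37, 4.51], [0.17, 1.92], [-2.96, 2.96]. Speed limits (rad/s): [2.39, 2.39, 3.14, 3.14, 3.14, 3.14, 3.14].

### API

Orientations are given as a rotation vector (axis times angle).
In Python, from bench import r gives the robot as it stands. The module is installed in compiled form; this text tells all that it offers.
- The arm moves only by the shell command python3 -m crank 'ROWS' [FORCE]. ROWS is JSON, a list of rows, each a list of 5 numbers: the shift along the world's x, y, z in units of 200 mm (1.0 is 200 mm), then the turn about the world's z in units of 45 degrees (1.0 is 45 degrees), then the opening, from -1 (shut) to 1 (fully open). In form: [[dx, dy, dz, turn, jaw], ...]. A call has 1 to 8 rows; each row shifts and turns the commanded pose from where the row before left it; what a row does not reach is not made up. A row lasts 1/12 s, in which the tool goes at most 41.7 mm and 7.16 degrees, less where a joint would pass 70% of its speed; a pose out of reach is approached as far as the arm can. A call with a number of a shift or a turn outside -1 to 1 is refused whole. A call with a gripper value outside its range is refused whole. The fingers move at their own pace and stop on an object; FORCE is the grip in N (left out, the last holds). Time passes only in rows, so rows that do not move let the fingers close. It gives the time, the measured TCP pose, the force, the opening and the grip force at its end, in the units of the state.
- r.get_obs(): the state, without advancing time (a new reading comes with each control period).
- r.grab_frame(name): name is "scene" or "top" or "wrist"; returns the picture (480x640x3 uint8, blue, green, red); there is no depth.
- r.camera_model(name): a dict with "fx", "fy", "cx", "cy" (pixels), "R" (3x3) and "t" (3): a world point X has camera coordinates R X + t. Camera axes: x right, y down, z forward; pixel columns grow to the right and rows downward; lengths in m; the calibration is good to about 2 mm. A picture is of the moment at which its call begins: read the wrist's pose just before it. camera_model takes no time and is no camera call; for the wrist camera it gives the pose at the moment of the call.
- r.hand_in(): hands the job in; it is judged then, once.
The state is a dict: "clock": time; "joints": joint angles; "qvel": joint speeds; "tau": joint torques, N m; "tcp_pos": TCP position; "orientation": TCP orientation; "contact_force": force on the tool from outside, world axes, zero at the start; "moment": the same for the moment, N m; "grip_width": finger opening in m; "gripper_force": force on a finger pad.
Only numpy, scipy, OpenCV 4.12 (cv2) and the standard library are available. Lean on these libraries where they do the work, as an engineer would, in place of code of your own. Each camera call takes 0.05 s, during which the arm holds its last target. There are 200 camera calls.

### The job

The refilled and plugged carpet shampoo bottle goes back into storage: pick it up from the drip mat, tip it neck-down, well past level, and hold it so for a second to check that the plug is tight, then stand it gently upright on the mat again and let go. Then take the orange measuring cap and press it over the spout until it clicks, and keep pressing after the click so that it sits fully home on the bottle's shoulder; finish while still holding the cap and pressing it straight down, firmly (around 10 N), touching only the cap. Leave the other things on the bench where they are.

Things in the scene. Friction and masses are not known exactly. Their poses are not given: they have to be found in the camera images.
- bottle: White plastic bottle, blue and yellow label band, 0.25 to 0.5 kg, loose, closed and stiff, standing on the drip mat. Origin: centre of its underside, z up its axis. Round body 58 mm in diameter up to 104 mm, then a shoulder narrowing to a flat ledge 47 mm wide at 126 mm; then the collar; topmost a narrow spout with a red plug, 20 mm wide, up to 159 mm. A grip of 30 to 50 N is right.
- bottle_ledge (a point): Centre of the bottle's ledge, on its axis, 126 mm above its underside, axes as the bottle's: the cap's mouth rests here when fully home. The collar above it is 34 mm wide, bevelled to 29 mm from 11 to 15 mm above the ledge; six small sprung beads, centred 7 mm above the ledge, stand 2.8 mm out of it: the cap snaps over them.
- cap: Orange measuring cap, 30 g, loose, standing mouth down on the bench: an upside-down cup 47 mm in outer diameter, 40 mm tall, straight sides, thin white rings. Origin: centre of its mouth (lower rim), z up its axis. Inside 37 mm deep, 41 mm wide, with a lip 36 mm wide and 4 mm high at the mouth: 1 mm play all round on the collar.
- cap_top (a point): Centre of the cap's flat top, 40 mm above its mouth. Pressing the cap on: its lip meets the beads with its mouth about 10 mm above the ledge; the push rises to 8 to 15 N and drops suddenly (the click) at about 5 mm; the cap then goes down easily to the ledge and stops hard. Grip it firmly (some 50 N) and high, so that the fingers stay above the bottle's shoulder.
- mat: Black rubber drip mat with a grey border line, 220 x 260 mm (x by y), 4 mm thick, fixed to the bench. Origin at the centre of its underside; its top is 4 mm above the bench.
- tape: Bystander: grey ring of tape, 90 mm across, 48 mm tall, lying on the bench. Origin at the centre of its underside.
- spraycan: Bystander: green spray can, 66 mm in diameter, 190 mm tall, standing. Origin at the centre of its underside.
- scrubbrush: Bystander: scrubbing brush with a wooden back, 60 x 150 mm, 45 mm tall, lying on its bristles. Origin at the centre of its underside.
- amber: Bystander: amber jar with a black lid, 60 mm in diameter, 150 mm tall, standing. Origin at the centre of its underside.
Mind the look-alikes: they are no part of the job. Of the things like the cap, leave any that is grey; of the rest the larger one is meant.

How it is judged:
On the way, in this order (a step that is already met when the one before it is completed fails the run):
1. the bottle is held in the air neck-down, more than 120 degrees from upright, for 0.8 s (angle between bottle's own z axis and vertical above 2.1 rad and height (world z) of bottle_ledge above 0.05 m and contact force between bottle and the fingers above 1 N), for 0.8 s.
2. the bottle stands upright on the mat again, let go (angle between bottle's own z axis and vertical below 0.07 rad and z of bottle in the frame of mat between 0.001 and 0.007 m and x of bottle in the frame of mat between -0.11 and 0.11 m and y of bottle in the frame of mat between -0.13 and 0.13 m and contact force between bottle and the fingers below 0.3 N and linear speed of bottle below 0.02 m/s), for 0.2 s.
3. the cap has snapped over the beads (z of cap in the frame of bottle_ledge between -0.003 and 0.003 m and distance between cap and bottle_ledge below 0.004 m and angle between the z axis of cap and the z axis of bottle, either way round below 0.1 rad), for 0.1 s.
At the end, for the whole second after the job is handed in: Bottle upright (within 4 deg) on the mat; cap on its ledge within 2.5 mm and square to it within 4.6 deg, pressed on with more than 6 N by the fingers, which do not touch the bottle; all this through the last second (distance between cap and bottle_ledge below 0.0025 m and angle between the z axis of cap and the z axis of bottle, either way round below 0.08 rad and angle between cap's own z axis and vertical below 0.12 rad and angle between bottle's own z axis and vertical below 0.07 rad and contact force between cap and bottle above 6 N and contact force between cap and the fingers above 3 N and contact force between bottle and the fingers below 0.5 N and contact force between bottle and mat above 7 N and z of bottle in the frame of mat below 0.007 m and x of bottle in the frame of mat between -0.11 and 0.11 m and y of bottle in the frame of mat between -0.13 and 0.13 m); the arm keeps its last pose, push and grip.
It fails at once if the tape ring is pushed more than 25 mm or tipped over (distance of tape from where it was at the start of the episode above 0.025 m or angle between tape's own z axis and vertical above 0.3 rad).
It fails at once if the spray can is pushed more than 25 mm or tipped over (distance of spraycan from where it was at the start of the episode above 0.025 m or angle between spraycan's own z axis and vertical above 0.3 rad).
It fails at once if the scrubbing brush is pushed more than 25 mm or tipped over (distance of scrubbrush from where it was at the start of the episode above 0.025 m or angle between scrubbrush's own z axis and vertical above 0.3 rad).
It fails at once if the amber jar is pushed more than 25 mm or tipped over (distance of amber from where it was at the start of the episode above 0.025 m or angle between amber's own z axis and vertical above 0.3 rad).
It fails at once if the bottle is slammed or crushed on to the mat (more than 70 N) (contact force between bottle and mat above 70 N).
It also fails if it takes over 72 s, if anything falls off the work surface, if the arm or the gripper's body presses on something with over 40 N, if the wrist force passes 120 N, or if a joint passes its speed limit or range.

## Working session

There is one attempt and no reset: what is moved stays moved. The work goes in short steps, Python scripts to look and compute and a shell command to move; the robot and the scene stay as the last step left them, time stands still between calls to the robot, and variables do not carry over. Pictures are saved under pics/ and viewed, at most 10 in all, crops included, and the job is handed in when it is done.

```bash
mkdir -p pics; python3 - <<'E'
from bench import r
import cv2,numpy as np
o=r.get_obs();print({k:np.round(v,3).tolist() for k,v in o.items()}, r.grip_point_offset)
for n in("scene","top","wrist"):
    f=r.grab_frame(n); cv2.imwrite(f"pics/{n}0.png",f); m=r.camera_model(n)
    print(n,[round(m[k],1) for k in("fx","fy","cx","cy")],np.round(m["R"],3).tolist(),np.round(m["t"],3).tolist())
E
```

```text
{'clock': 0.0, 'joints': [-1.423, 0.478, 0.022, 1.556, -0.012, 1.109, -0.083], 'qvel': [-0.003, -0.0, 0.001, 0.0, 0.001, -0.001, 0.001], 'tau': [-0.0, -59.646, 1.608, -28.119, 0.012, 0.01, 0.0], 'tcp_pos': [0.171, 0.652, 0.23], 'orientation': [-0.401, -3.116, 0.003], 'contact_force': [0.577, 0.243, 0.302], 'moment': [0.047, 0.045, -0.03], 'gripper_force': 0.0, 'grip_width': 0.085} 0.0187
scene [489.7, 489.7, 313.2, 233.5] [[0.636, 0.772, -0.003], [0.436, -0.362, -0.824], [-0.637, 0.522, -0.567]] [-0.367, -0.151, 1.283]
top [507.6, 507.6, 317.6, 238.3] [[-0.061, -0.998, -0.002], [-0.977, 0.06, -0.204], [0.204, -0.011, -0.979]] [0.026, 0.605, 0.944]
wrist [353.8, 353.8, 314.5, 238.0] [[0.253, 0.968, -0.001], [0.917, -0.239, 0.318], [0.308, -0.081, -0.948]] [-0.675, -0.041, 0.38]
```

View pics/scene0.png

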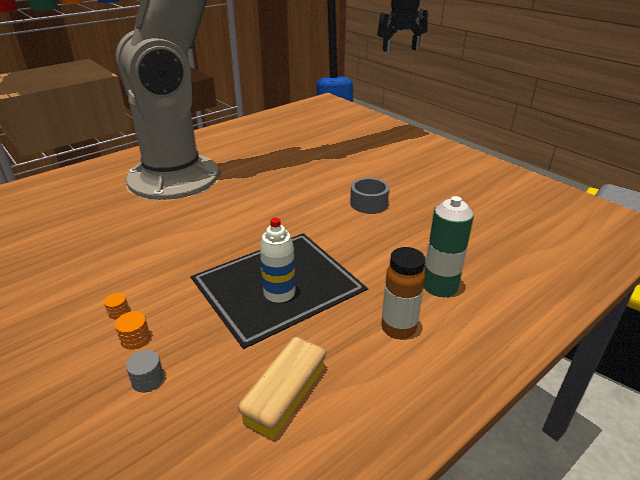

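View pics/top0.png

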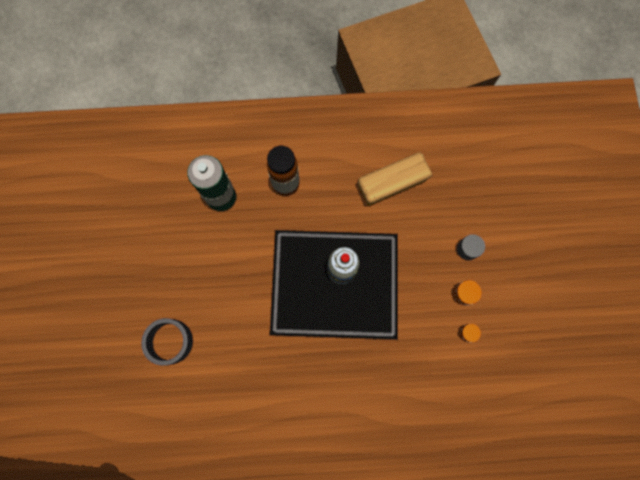

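The top view shows the bottle with its red plug at about (345,259), the mat, and the larger orange cap at (469,293). The smaller orange cap is at (471,333) and the grey one at (472,247). The tool can only point down, so I'll pivot the bottle in the fingers. I'll hold it at the spout to lay it down, then at its base end so it hangs neck-down, then at the spout again to stand it up.

```bash
cat > h.py <<'E'
import cv2,numpy as np
from bench import r
def ray(n,uv,z):
    m=r.camera_model(n);R=np.array(m["R"]);t=np.array(m["t"])
    d=R.T@[(uv[0]-m["cx"])/m["fx"],(uv[1]-m["cy"])/m["fy"],1];c=-R.T@t
    return c+d*(z-c[2])/d[2]
def proj(n,X):
    m=r.camera_model(n);p=np.array(m["R"])@X+np.array(m["t"])
    return np.array([m["cx"]+m["fx"]*p[0]/p[2],m["cy"]+m["fy"]*p[1]/p[2]])
def blobs(f,lo,hi,amin=12):
    k=cv2.inRange(cv2.cvtColor(f,cv2.COLOR_BGR2HSV),lo,hi)
    n,_,s,c=cv2.connectedComponentsWithStats(k)
    return [(s[i].tolist(),c[i].round(1).tolist()) for i in range(1,n) if s[i,4]>=amin]
def st():
    o=r.get_obs();print({k:np.round(o[k],4).tolist() for k in("clock","tcp_pos","orientation","contact_force","grip_width","gripper_force")})
E
python3 - <<'E'
from h import *
for n in("top","scene"):
    f=cv2.imread(f"pics/{n}0.png")
    for nm,lo,hi,z in(("red",(0,190,100),(4,255,255),.163),("or",(9,235,190),(16,255,255),.04)):
        for s,c in blobs(f,lo,hi): print(n,nm,s,c,ray(n,c,z).round(4))
f=cv2.imread("pics/top0.png")
for n,p in (("top",(397,234)),("top",(276,232)),("top",(396,338)),("top",(272,334))): print("mat",ray(n,p,.004).round(3))
print("can",ray("top",(207,163),.19).round(3),"amber",ray("top",(281,160),.15).round(3),"tape",ray("top",(166,342),.024).round(3))
E
```

```text
top red [341, 255, 8, 7, 43] [344.7, 257.9] [ 0.5467 -0.0561  0.163 ]
top or [469, 287, 11, 9, 26] [475.1, 291.0] [ 0.4847 -0.3173  0.04  ]
scene red [271, 218, 9, 9, 63] [274.9, 221.6] [ 0.556  -0.0634  0.163 ]
scene or [105, 293, 20, 14, 159] [114.3, 299.5] [ 0.4213 -0.3088  0.04  ]
scene or [116, 312, 29, 20, 355] [129.5, 321.5] [ 0.4884 -0.3096  0.04  ]
mat [ 0.617 -0.18   0.004]
mat [0.637 0.075 0.004]
mat [ 0.403 -0.158  0.004]
mat [0.426 0.092 0.004]
can [0.728 0.178 0.19 ] amber [0.741 0.049 0.15 ] tape [0.423 0.3   0.024]
```

```bash

python3 -m crank '[[0.09,-0.17,0,-0.084,1],[0.09,-0.17,0,-0.084,1],[0.09,-0.17,0,-0.084,1],[0.09,-0.17,0,-0.084,1],[0.09,-0.17,0,-0.084,1],[0.09,-0.17,0,-0.084,1],[0.09,-0.17,0,-0.084,1],[0.09,-0.17,0,-0.084,1]]' 20
python3 -m crank '[[0.09,-0.17,0,-0.084,1],[0.09,-0.17,0,-0.084,1],[0.09,-0.17,0,-0.084,1],[0.09,-0.17,0,-0.084,1],[0.09,-0.17,0,-0.084,1],[0.09,-0.17,0,-0.084,1],[0.09,-0.17,0,-0.084,1],[0.09,-0.17,0,-0.084,1]]'
python3 -m crank '[[0.09,-0.17,0,-0.084,1],[0.09,-0.17,0,-0.084,1],[0.09,-0.17,0,-0.084,1],[0.09,-0.17,0,-0.084,1],[0,0,0,0,1]]'
python3 - <<'E'
from h import *
st()
m=r.camera_model("wrist");R=np.array(m["R"]);print((-R.T@np.array(m["t"])).round(3))
f=r.grab_frame("wrist");cv2.imwrite("pics/w1.png",f)
for s,c in blobs(f,(0,190,100),(4,255,255)): print(s,c,ray("wrist",c,.163).round(4))
E
```

```text
clock: 0.82
tcp_pos: [0.3153, 0.3791, 0.2312]
orientation: [-1.204, -2.901, 0.0]
contact_force: [1.1, -1.0, 0.7]
grip_width: 0.0855
gripper_force: 0.0
clock: 1.48
tcp_pos: [0.4591, 0.1072, 0.2314]
orientation: [-1.919, -2.487, -0.001]
contact_force: [1.1, 0.6, -0.2]
grip_width: 0.0856
gripper_force: 0.0
clock: 1.9
tcp_pos: [0.533, -0.0349, 0.232]
orientation: [2.237, 2.199, -0.001]
contact_force: [-0.8, -0.9, 0.3]
grip_width: 0.0856
gripper_force: 0.0
{'clock': 1.9, 'tcp_pos': [0.533, -0.0349, 0.232], 'orientation': [2.2367, 2.1989, -0.0013], 'contact_force': [-0.7559, -0.9, 0.29], 'grip_width': 0.0856, 'gripper_force': 0.0}
[0.533 0.048 0.373]
[328, 271, 22, 26, 463] [338.8, 283.5] [ 0.5468 -0.0515  0.163 ]
```

View pics/w1.png

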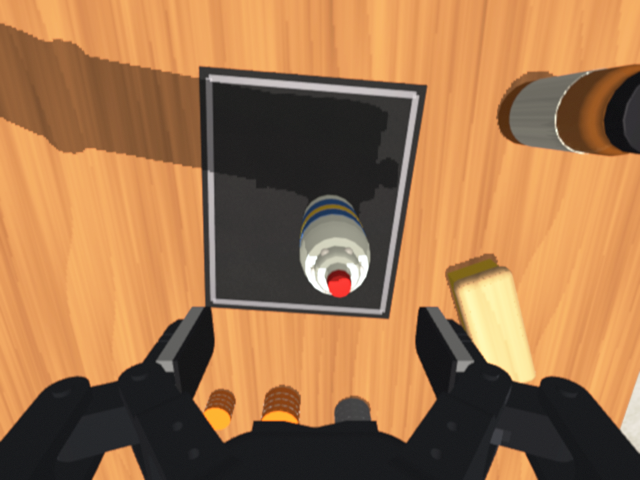

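The wrist view shows the plug's top at about (339,286), which puts the bottle axis at roughly (0.547, -0.056). I'll grip the spout lightly.

```bash

python3 -m crank '[[0.07,-0.105,0,0,1],[0,0,-0.1,0,1],[0,0,-0.1,0,1],[0,0,-0.1,0,1],[0,0,-0.1,0,1],[0,0,0,0,-1],[0,0,0,0,-1],[0,0,0,0,-1]]' 20
python3 -m crank '[[0,0,0,0,-1],[0,0,0,0,-1],[0,0,0,0,-1],[0,0,0,0,-1],[0,0,0,0,-1],[0,0,0,0,-1]]'
python3 - <<'E'
from h import *
st()
p=np.radians(np.arange(0,91,7.5));y=-29*np.cos(p)+149*np.sin(p);z=29*np.sin(p)+149*np.cos(p)
print(np.c_[np.diff(y),np.diff(z)].round(1)/200)
E
```

```text
clock: 2.62
tcp_pos: [0.5452, -0.0474, 0.1522]
orientation: [2.225, 2.217, 0.001]
contact_force: [0.4, 0.8, 0.0]
grip_width: 0.0515
gripper_force: 0.0
clock: 3.12
tcp_pos: [0.5461, -0.048, 0.1524]
orientation: [2.225, 2.215, 0.003]
contact_force: [1.6, -0.0, 6.3]
grip_width: 0.0148
gripper_force: 19.6
{'clock': 3.1167, 'tcp_pos': [0.5461, -0.048, 0.1524], 'orientation': [2.2249, 2.2151, 0.0035], 'contact_force': [1.6054, -0.0398, 6.3178], 'grip_width': 0.0148, 'gripper_force': 19.5647}
[[ 0.0985  0.0125]
 [ 0.0995 -0.0005]
 [ 0.0985 -0.0135]
 [ 0.096  -0.026 ]
 [ 0.0915 -0.0385]
 [ 0.086  -0.05  ]
 [ 0.0785 -0.061 ]
 [ 0.07   -0.0705]
 [ 0.06   -0.079 ]
 [ 0.0495 -0.086 ]
 [ 0.0375 -0.092 ]
 [ 0.0255 -0.096 ]]
```

```bash

python3 - <<'E'
from h import *
a=r.grab_frame("wrist");b=r.grab_frame("scene");t=r.grab_frame("top")
for s,c in blobs(t,(0,190,100),(4,255,255)): print(s,c,ray("top",c,.163).round(4))
x=cv2.resize(b[180:330,200:350],(400,400));y=cv2.resize(t[190:310,280:400],(400,400))
cv2.imwrite("pics/c2.png",np.hstack([x,y]))
E
```

```text
(no output)
```

View pics/c2.png

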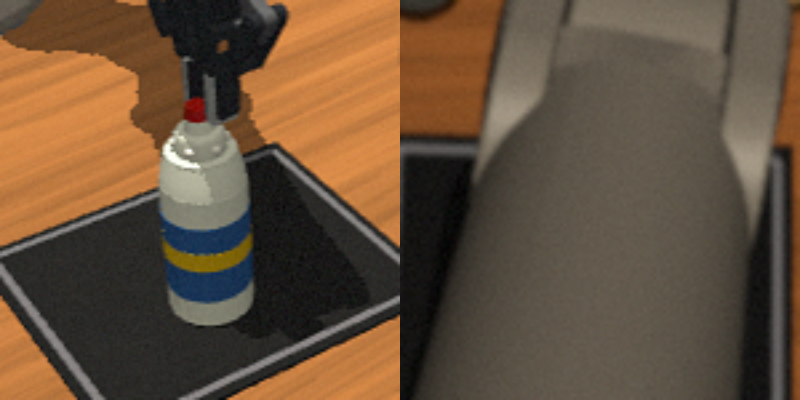

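The grip caught only the near side of the plug, because the bottle stands farther towards -y. I'll regrip about 16 mm over.

```bash

python3 -m crank '[[0,0,0,0,0.2],[0,0,0,0,0.2],[0,0,0,0,0.2],[0,-0.08,0,0,0.2],[0,0,0,0,-1],[0,0,0,0,-1],[0,0,0,0,-1],[0,0,0,0,-1]]' 20
python3 -m crank '[[0,0,0,0,-1],[0,0,0,0,-1],[0,0,0,0,-1],[0,0,0,0,-1]]'
python3 - <<'E'
from h import *
f=r.grab_frame("scene")
for s,c in blobs(f,(0,190,100),(4,255,255)): print(s,c,ray("scene",c,.163).round(4))
E
```

```text
clock: 3.93
tcp_pos: [0.5451, -0.0633, 0.1513]
orientation: [2.226, 2.217, 0.001]
contact_force: [1.3, 1.2, 0.4]
grip_width: 0.0154
gripper_force: 19.5
clock: 4.27
tcp_pos: [0.5449, -0.0637, 0.1513]
orientation: [2.226, 2.217, 0.0]
contact_force: [1.4, -0.3, -0.4]
grip_width: 0.0157
gripper_force: 19.5
```

```bash

python3 -m crank '[[0,0.05,0.006,0,-1],[0,0.05,0.005,0,-1],[0,0.05,0,0,-1],[0,0.05,-0.001,0,-1],[0,0.05,-0.006,0,-1],[0,0.05,-0.008,0,-1],[0,0.048,-0.012,0,-1],[0,0.048,-0.014,0,-1]]'
python3 - <<'E'
from h import *
f=r.grab_frame("scene");cv2.imwrite("pics/s3.png",f[130:360,150:450])
E
```

```text
clock: 4.98
tcp_pos: [0.5515, 0.0157, 0.1511]
orientation: [2.221, 2.21, 0.017]
contact_force: [-1.5, -0.2, 46.7]
grip_width: 0.0161
gripper_force: 31.2
```

View pics/s3.png

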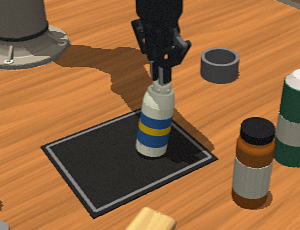

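```bash

python3 -m crank '[[0,0,0.02,0,-1],[0,0,0.01,0,-1],[0,0,0,0,-1],[0,0,0,0,-1]]'
python3 - <<'E'
from h import *
f=r.grab_frame("scene");f=cv2.resize(f[180:310,250:380],(520,520))
w=cv2.resize(r.grab_frame("wrist")[180:480,200:440],(280,350))
p=np.zeros((520,800,3),np.uint8);p[:,:520]=f;p[:350,520:]=w;cv2.imwrite("pics/s4.png",p)
E
```

```text
clock: 5.37
tcp_pos: [0.5447, 0.0156, 0.1512]
orientation: [-2.226, -2.217, -0.0]
contact_force: [0.6, -1.4, 1.8]
grip_width: 0.0155
gripper_force: 22.7
```

View pics/s4.png

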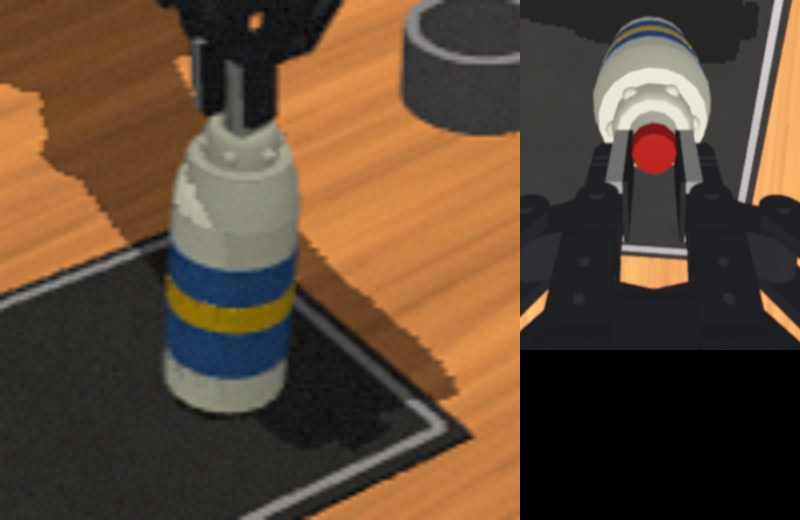

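The bottle only tilted slightly and its base slid on the mat. I'll use the 4 mm mat edge as a stop. I'll stand the bottle on the bench just beyond the +y edge, take a shorter grip on the plug, and tip it over that edge onto the mat.

```bash

python3 -m crank '[[0,0,0.05,0,-1],[0,0,0.05,0,-1],[0,0.1,0,-0.1,-1],[0,0.14,0,0,-1],[0,0.14,0,0,-1],[0,0.1,0,0,-1],[0,0.08,0,0,-1],[0,0.02,0,0,-1]]' 30
python3 -m crank '[[0,0,-0.05,0,-1],[0,0,-0.04,0,-1],[0,0,-0.015,0,-1],[0,0,-0.01,0,-1],[0,0,0,0,-1]]'
python3 - <<'E'
from h import *
f=r.grab_frame("scene");f=cv2.resize(f[130:290,250:410],(560,560));cv2.imwrite("pics/s5.png",f)
E
```

```text
clock: 6.13
tcp_pos: [0.5445, 0.1351, 0.1716]
orientation: [-2.306, -2.132, -0.001]
contact_force: [-0.3, 1.4, -4.1]
grip_width: 0.0152
gripper_force: 28.9
clock: 6.55
tcp_pos: [0.5448, 0.1298, 0.148]
orientation: [2.314, 2.125, -0.001]
contact_force: [0.8, -0.5, -3.8]
grip_width: 0.0154
gripper_force: 29.0
```

View pics/s5.png

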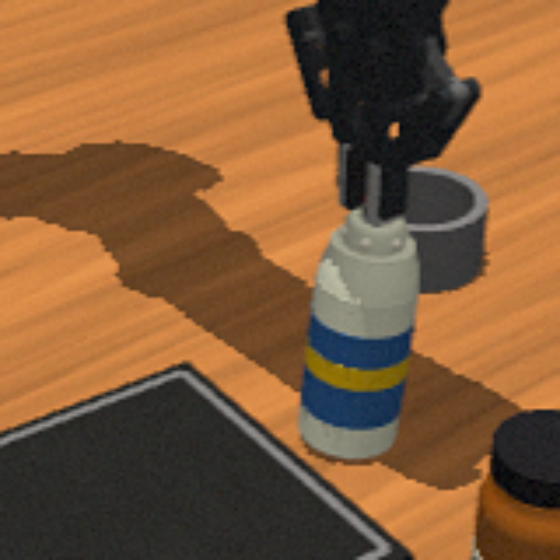

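The bottle hangs just above the bench past the mat edge, leaning about 6°. I'll set it down and regrip only the plug's top few millimetres.

```bash

python3 -m crank '[[0,0,-0.01,0,-1],[0,0,-0.008,0,-1],[0,0,0,0,-0.3],[0,0,0,0,-0.3],[0,0,0,0,-0.3],[0,-0.06,0.02,0,-0.3],[0,0,0.01,0,-0.3],[0,0,0,0,-0.3]]' 20
python3 - <<'E'
from h import *
f=r.grab_frame("wrist");st()
for s,c in blobs(f,(0,190,100),(4,255,255)): print(s,c,ray("wrist",c,.159).round(4), ray("wrist",(c[0],s[1]+s[3]),.159).round(4),ray("wrist",(c[0],s[1]),.159).round(4))
cv2.imwrite("pics/w6.png",f[200:480,160:480])
E
```

```text
clock: 7.27
tcp_pos: [0.5451, 0.1179, 0.1513]
orientation: [2.313, 2.125, 0.001]
contact_force: [0.2, 0.0, -0.4]
grip_width: 0.0296
gripper_force: 0.0
{'clock': 7.3167, 'tcp_pos': [0.545, 0.1186, 0.1511], 'orientation': [2.3129, 2.1257, 0.001], 'contact_force': [-0.781, -0.2361, -0.3571], 'grip_width': 0.0299, 'gripper_force': 0.0}
[290, 275, 36, 41, 1164] [307.6, 294.9] [0.5425 0.1308 0.159 ] [0.5416 0.1207 0.159 ] [0.5433 0.1399 0.159 ]
```

View pics/w6.png

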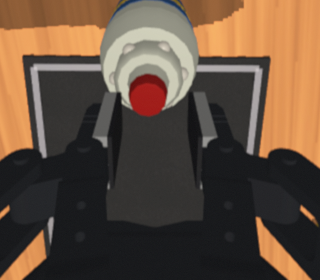

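```bash

python3 -m crank '[[0,0.03,0.01,0,-0.3],[0,0,0,0,-1],[0,0,0,0,-1],[0,0,0,0,-1],[0,0,0,0,-1],[0,-0.02,0.003,0,-1],[0,-0.02,0,0,-1],[0,-0.02,0,0,-1]]' 20
python3 -m crank '[[0,-0.02,0,0,-1],[0,-0.02,0.002,0,-1],[-0.002,-0.02,0.002,0,-1],[-0.002,-0.02,0.002,0,-1]]'
python3 -m crank '[[-0.002,-0.02,0.002,0,-1],[-0.002,-0.02,0.002,0,-1],[-0.002,-0.02,0.001,0,-1],[-0.002,-0.02,0.001,0,-1]]'
python3 - <<'E'
from h import *
f=r.grab_frame("scene");f=cv2.resize(f[130:290,230:390],(560,560));cv2.imwrite("pics/s7.png",f)
E
```

```text
clock: 7.98
tcp_pos: [0.5457, 0.1132, 0.1542]
orientation: [2.311, 2.127, 0.003]
contact_force: [-1.0, 2.2, 9.5]
grip_width: 0.0154
gripper_force: 20.5
clock: 8.32
tcp_pos: [0.5443, 0.0966, 0.1549]
orientation: [2.312, 2.126, 0.001]
contact_force: [-0.5, 0.9, 2.8]
grip_width: 0.0156
gripper_force: 19.7
clock: 8.65
tcp_pos: [0.5417, 0.0807, 0.1551]
orientation: [-2.311, -2.127, 0.002]
contact_force: [0.2, 1.0, -4.5]
grip_width: 0.0152
gripper_force: 19.2
```

View pics/s7.png

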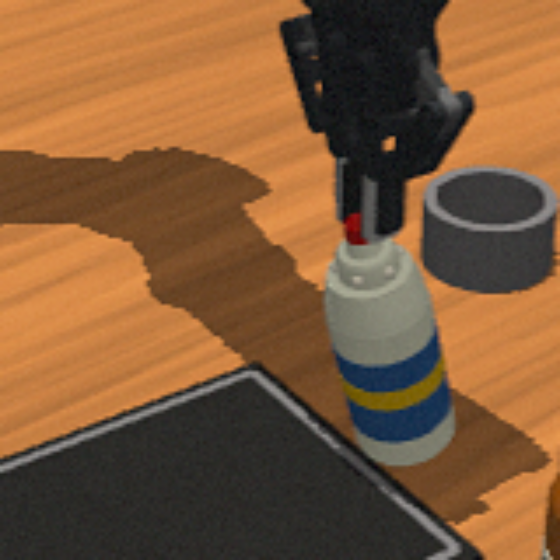

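The bottle now tilts towards the mat, about 12° in the fingers, with its base at the mat edge. I'll keep going along the arc and watch the forces.

```bash

python3 -m crank '[[-0.004,-0.054,-0.008,0,-1],[-0.004,-0.054,-0.007,0,-1],[-0.004,-0.053,-0.012,0,-1],[-0.004,-0.053,-0.013,0,-1]]'
python3 -m crank '[[-0.004,-0.05,-0.02,0,-1],[-0.004,-0.05,-0.02,0,-1],[-0.004,-0.048,-0.025,0,-1],[-0.004,-0.047,-0.027,0,-1]]'
cat >> h.py <<'E'
def tri(pts):
    A=[];b=[]
    for n,(u,v) in pts.items():
        m=r.camera_model(n);R=np.array(m["R"]);t=np.array(m["t"])
        for k,q in((0,(u-m["cx"])/m["fx"]),(1,(v-m["cy"])/m["fy"])): A.append(R[k]-q*R[2]);b.append(q*t[2]-t[k])
    x,res,*_=np.linalg.lstsq(np.array(A),np.array(b),rcond=None);return x,res
def look():
    F={n:r.grab_frame(n) for n in("scene","top")}
    for nm,lo,hi in(("red",(0,190,80),(4,255,255)),("blue",(100,120,40),(125,255,255)),("yel",(20,150,60),(30,255,255))):
        P={}
        for n,f in F.items():
            b=[x for x in blobs(f,lo,hi,8) if 140<x[1][0]<430 and 150<x[1][1]<370]
            print(nm,n,[(x[0][2:],x[1]) for x in b][:4])
            if b:
                w=np.array([x[0][4] for x in b]);P[n]=w@np.array([x[1] for x in b])/w.sum()
        if len(P)==2: print("  ->",tri(P)[0].round(4))
E
python3 -c "
from h import *
look()"
```

```text
clock: 9.03
tcp_pos: [0.5388, 0.037, 0.1473]
orientation: [-2.312, -2.127, 0.001]
contact_force: [0.1, 0.9, -4.4]
grip_width: 0.0151
gripper_force: 19.2
clock: 9.37
tcp_pos: [0.5359, -0.0015, 0.1288]
orientation: [-2.312, -2.127, -0.0]
contact_force: [-0.6, 2.1, -2.7]
grip_width: 0.0149
gripper_force: 19.1
red scene [([6, 9, 26], [293.2, 222.3])]
red top []
blue scene [([23, 28, 173], [330.0, 241.5]), ([21, 29, 201], [341.2, 247.2])]
blue top [([3, 9, 12], [259.8, 270.9])]
  -> [0.5448 0.0991 0.0378]
yel scene [([21, 28, 125], [335.2, 244.1])]
yel top []
```

```bash

python3 -m crank '[[-0.003,-0.043,-0.033,0,-1],[-0.003,-0.043,-0.033,0,-1],[-0.003,-0.038,-0.038,0,-1],[-0.003,-0.038,-0.039,0,-1]]'
python3 -m crank '[[-0.003,-0.033,-0.043,0,-1],[-0.002,-0.032,-0.044,0,-1],[-0.002,-0.026,-0.047,0,-1],[-0.002,-0.026,-0.045,0,-1]]'
python3 -c "
from h import *
look()"
```

```text
clock: 9.8
tcp_pos: [0.5334, -0.0334, 0.0999]
orientation: [-2.311, -2.128, -0.0]
contact_force: [-0.3, 1.9, -2.6]
grip_width: 0.015
gripper_force: 20.5
clock: 10.13
tcp_pos: [0.5313, -0.0573, 0.0638]
orientation: [-2.312, -2.127, 0.001]
contact_force: [-1.0, 1.2, -1.0]
grip_width: 0.0147
gripper_force: 20.5
red scene [([5, 7, 14], [268.4, 264.3])]
red top []
blue scene [([19, 31, 279], [329.6, 248.3]), ([19, 32, 236], [313.9, 252.1])]
blue top [([13, 30, 320], [282.5, 276.8]), ([10, 22, 131], [300.4, 270.5])]
  -> [0.5398 0.053  0.0407]
yel scene [([15, 31, 169], [321.4, 250.3])]
yel top [([8, 30, 188], [292.4, 276.2])]
  -> [0.5387 0.0466 0.0419]
```

```bash

python3 -m crank '[[-0.002,-0.03,-0.043,0,-1],[-0.002,-0.02,-0.043,0,-1],[0,-0.01,-0.043,0,-1],[0,0,-0.03,0,-1],[0,0,-0.01,0,-1],[0,0,0,0,-1]]'
python3 -c "
from h import *
look()"
```

```text
clock: 10.73
tcp_pos: [0.5323, -0.071, 0.0313]
orientation: [2.311, 2.122, 0.001]
contact_force: [0.4, -4.0, 6.2]
grip_width: -0.0003
gripper_force: 4.5
red scene [([7, 6, 21], [268.3, 284.3])]
red top []
blue scene [([26, 32, 363], [323.6, 248.0]), ([25, 30, 289], [307.2, 258.1])]
blue top [([14, 31, 331], [291.4, 273.0]), ([9, 20, 106], [309.9, 267.2])]
  -> [0.5442 0.0353 0.046 ]
yel scene [([21, 29, 209], [314.9, 253.4])]
yel top [([9, 30, 195], [301.7, 273.8])]
  -> [0.5419 0.0278 0.0453]
```

```bash

python3 -m crank '[[0,0,0.15,0,-1],[0,0,0.2,0,-1],[0,0,0.2,0,-1],[0,0,0.2,0,-1],[0,0,0.2,0,-1],[0,0,0.1,0,-1],[0,0,0,0,1],[0,0,0,0,1]]'
python3 - <<'E'
from h import *
st();f=r.grab_frame("wrist");cv2.imwrite("pics/w8.png",f)
for nm,lo,hi in(("red",(0,190,80),(4,255,255)),("blue",(100,120,40),(125,255,255)),("yel",(20,150,60),(30,255,255))):
    for s,c in blobs(f,lo,hi,60): print(nm,s,c,ray("wrist",c,.05).round(4))
E
```

```text
clock: 11.5
tcp_pos: [0.5321, -0.0683, 0.242]
orientation: [2.31, 2.126, 0.005]
contact_force: [-0.1, 0.2, -1.1]
grip_width: 0.0238
gripper_force: 0.0
{'clock': 11.5, 'tcp_pos': [0.5321, -0.0683, 0.242], 'orientation': [2.3101, 2.1264, 0.005], 'contact_force': [-0.1329, 0.1599, -1.0516], 'grip_width': 0.0238, 'gripper_force': 0.0}
red [302, 198, 16, 8, 102] [309.2, 201.4] [ 0.526  -0.0599  0.05  ]
blue [281, 49, 66, 36, 2048] [313.8, 66.0] [0.5401 0.057  0.05  ]
blue [281, 102, 64, 23, 1362] [311.9, 113.0] [0.5353 0.0195 0.05  ]
yel [281, 83, 65, 20, 1061] [312.9, 92.0] [0.5376 0.0366 0.05  ]
yel [452, 219, 49, 113, 556] [473.5, 247.0] [ 0.6856 -0.1197  0.05  ]
```

View pics/w8.png

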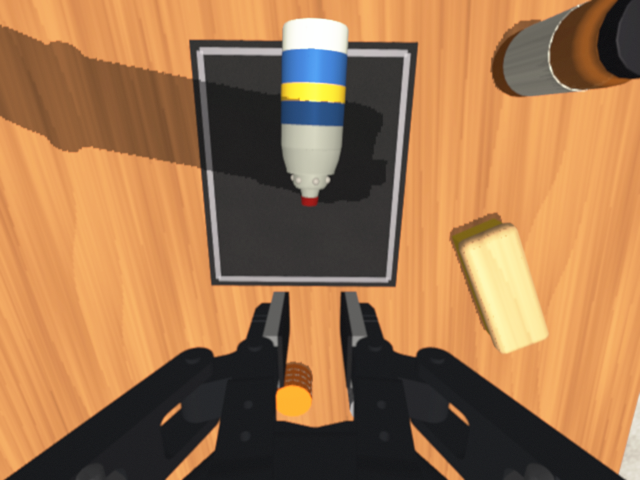

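The wrist view shows the bottle lying on the mat. The plug is at (309,201) and the base end at about (315,20), overhanging the +y edge. Next I'll work out the axis and base position.

```bash
python3 - <<'E'
from h import *
tip=ray("wrist",(309.5,206),.033);lab=ray("wrist",(313.9,67),.033)
g=cv2.imread("pics/w8.png")
e1=ray("wrist",(282,60),.033);e2=ray("wrist",(347,60),.033);print("width",np.linalg.norm(e1-e2))
d=(lab-tip)[:2];d/=np.linalg.norm(d);print(tip,lab,d,"base",tip[:2]+.159*d)
print("baseTopEdge", ray("wrist",(315,18),.062),ray("wrist",(315,18),.05))
from scipy.spatial.transform import Rotation as Ro
o=r.get_obs();print("closing",Ro.from_rotvec(o["orientation"]).as_matrix()[:,1],o["tcp_pos"])
E
```

```text
width 0.057951983902952885
[ 0.525311   -0.06841466  0.033     ] [0.54030133 0.0583537  0.033     ] [0.11743162 0.99308097] base [0.54398263 0.08948521]
baseTopEdge [0.54381689 0.0896326  0.062     ] [0.54406656 0.09247268 0.05      ]
closing [ 9.96586399e-01 -8.25550512e-02  4.61455163e-04] [ 0.53102061 -0.06807212  0.24063471]
```

```bash

python3 -m crank '[[0.015,0.2,0,-0.015,1],[0.015,0.2,0,-0.015,1],[0.015,0.2,0,-0.015,1],[0.02,0.2,0,0,1],[0,0,-0.15,0,1],[0,0,-0.15,0,1],[0,0,-0.15,0,1],[0,0,0,0,1]]'
python3 -m crank '[[0,0,-0.15,0,1],[0,0,-0.15,0,1],[0,0,-0.15,0,1],[0,0,-0.12,0,1],[0,0,-0.08,0,1],[0,0,0,0,1],[0,0,0,0,1]]'
```

```text
clock: 12.22
tcp_pos: [0.539, 0.0911, 0.1442]
orientation: [-2.345, -2.084, 0.018]
contact_force: [-1.8, -0.5, -0.6]
grip_width: 0.0852
gripper_force: 0.0
clock: 12.8
tcp_pos: [0.5436, 0.0911, 0.0209]
orientation: [-2.349, -2.085, 0.003]
contact_force: [1.1, 0.9, 1.0]
grip_width: 0.0856
gripper_force: 0.0
```

```bash

python3 -m crank '[[0,0,0,0,-1],[0,0,0,0,-1],[0,0,0,0,-1],[0,0,0,0,-1],[0,0,0,0,-1],[0,0,0,0,-1]]' 20
python3 -m crank '[[0,0,0.05,0,-1],[0,0,0.1,0,-1],[0,0,0.1,0,-1],[0,0,0.1,0,-1],[0,0,0.1,0,-1],[0,0,0,0,-1],[0,0,0,0,-1]]'
python3 -c "
from h import *
look()"
```

```text
clock: 13.3
tcp_pos: [0.5452, 0.0918, 0.0228]
orientation: [2.348, 2.085, 0.004]
contact_force: [-0.8, -0.8, 5.8]
grip_width: 0.0572
gripper_force: 20.2
clock: 13.88
tcp_pos: [0.545, 0.0926, 0.1126]
orientation: [2.348, 2.086, 0.006]
contact_force: [1.4, 1.6, -1.2]
grip_width: 0.0568
gripper_force: 22.3
red scene [([9, 7, 30], [292.7, 274.9])]
red top [([4, 6, 8], [322.6, 279.5])]
  -> [ 0.5311 -0.0154  0.0091]
blue scene [([32, 28, 407], [329.1, 223.9]), ([30, 25, 304], [317.4, 240.3])]
blue top [([17, 31, 247], [284.2, 272.1]), ([14, 30, 153], [299.0, 274.7])]
  -> [0.5399 0.0502 0.0857]
yel scene [([30, 23, 230], [322.8, 232.7])]
yel top [([13, 31, 145], [292.2, 273.3])]
  -> [0.5399 0.0463 0.0833]
```

The bottle swung neck-down to about 138° from upright. I'll firm the grip to 40 N, lift and hold.

```bash

python3 -m crank '[[0,0,0,0,-1],[0,0,0,0,-1],[0,0,0.05,0,-1],[0,0,0.1,0,-1],[0,0,0.1,0,-1],[0,0,0.1,0,-1],[0,0,0.1,0,-1],[0,0,0.05,0,-1]]' 40
python3 -m crank '[[0,0,0,0,-1],[0,0,0,0,-1],[0,0,0,0,-1],[0,0,0,0,-1],[0,0,0,0,-1],[0,0,0,0,-1],[0,0,0,0,-1],[0,0,0,0,-1]]'
python3 -m crank '[[0,0,0,0,-1],[0,0,0,0,-1],[0,0,0,0,-1],[0,0,0,0,-1],[0,0,0,0,-1],[0,0,0,0,-1]]'
python3 -c "
from h import *
look()"
```

```text
clock: 14.65
tcp_pos: [0.5441, 0.0908, 0.2129]
orientation: [2.35, 2.084, 0.001]
contact_force: [0.2, -0.3, -4.0]
grip_width: 0.0559
gripper_force: 44.0
clock: 15.32
tcp_pos: [0.5439, 0.0916, 0.2108]
orientation: [-2.349, -2.086, 0.001]
contact_force: [-0.1, -0.6, -3.7]
grip_width: 0.0559
gripper_force: 43.9
clock: 15.82
tcp_pos: [0.544, 0.0917, 0.2111]
orientation: [-2.349, -2.086, -0.0]
contact_force: [0.9, 0.1, -3.9]
grip_width: 0.0556
gripper_force: 43.9
red scene [([9, 7, 32], [294.2, 233.6])]
red top []
blue scene [([34, 29, 471], [330.0, 177.1]), ([32, 25, 344], [318.5, 195.4])]
blue top [([18, 35, 290], [280.6, 264.6]), ([16, 33, 181], [296.1, 267.9])]
  -> [0.5394 0.051  0.1831]
yel scene [([31, 24, 257], [323.6, 186.8])]
yel top [([15, 33, 170], [289.2, 266.3])]
  -> [0.5391 0.0471 0.1804]
```

```bash

python3 -m crank '[[-0.01,-0.15,0,0,-1],[-0.01,-0.15,-0.05,0,-1],[0,0,-0.1,0,-1],[0,0,-0.1,0,-1],[0,0,-0.1,0,-1],[0,0,-0.08,0,-1],[0,0,-0.03,0,-1],[0,0,-0.02,0,-1]]'
python3 -m crank '[[0,0,-0.01,0,-1],[0.003,0.033,-0.032,0,-1],[0.003,0.032,-0.032,0,-1],[0.003,0.029,-0.036,0,-1]]' 25
python3 -m crank '[[0.003,0.029,-0.036,0,-1],[0.002,0.024,-0.039,0,-1],[0.002,0.024,-0.039,0,-1],[0.002,0.019,-0.041,0,-1]]'
python3 -c "
from h import *
look()"
```

```text
clock: 16.58
tcp_pos: [0.5445, 0.0365, 0.1174]
orientation: [2.345, 2.09, 0.015]
contact_force: [1.4, 13.8, 20.8]
grip_width: 0.0559
gripper_force: 56.6
clock: 16.92
tcp_pos: [0.5455, 0.0548, 0.0956]
orientation: [2.345, 2.089, 0.013]
contact_force: [-0.5, 6.3, 9.1]
grip_width: 0.0559
gripper_force: 59.3
clock: 17.25
tcp_pos: [0.5458, 0.0718, 0.0629]
orientation: [2.346, 2.087, 0.007]
contact_force: [1.1, 5.9, 7.7]
grip_width: 0.056
gripper_force: 61.2
red scene [([9, 9, 36], [272.5, 282.6])]
red top [([4, 8, 22], [343.8, 278.5])]
  -> [ 0.5294 -0.0597  0.013 ]
blue scene [([29, 31, 387], [324.1, 241.6]), ([27, 29, 299], [308.4, 254.0])]
blue top [([14, 30, 248], [291.2, 274.6]), ([12, 30, 223], [308.6, 274.9])]
  -> [0.5397 0.0333 0.0563]
yel scene [([25, 28, 219], [315.7, 248.1])]
yel top [([11, 30, 185], [300.3, 273.7])]
  -> [0.5409 0.0304 0.056 ]
```

```bash

python3 -m crank '[[0.002,0.016,-0.041,0,-1],[0.002,0.015,-0.042,0,-1],[0.001,0.01,-0.042,0,-1],[0.001,0.007,-0.04,0,-1]]'
python3 -m crank '[[0,0.004,-0.02,0,-1],[0,0,0,0,-1],[0,0,0,0,1],[0,0,0,0,1],[0,0,0,0,1],[0,0,0,0,1],[0,0,0,0,1],[0,0,0,0,1]]'
python3 -c "
from h import *
st();look()"
```

```text
clock: 17.68
tcp_pos: [0.5465, 0.0815, 0.0295]
orientation: [2.347, 2.088, 0.006]
contact_force: [1.4, 4.6, 5.0]
grip_width: 0.0558
gripper_force: 61.9
clock: 18.35
tcp_pos: [0.5447, 0.0797, 0.0251]
orientation: [2.349, 2.086, -0.0]
contact_force: [0.7, 0.3, 0.8]
grip_width: 0.0851
gripper_force: 0.0
{'clock': 18.35, 'tcp_pos': [0.5447, 0.0797, 0.0251], 'orientation': [2.3493, 2.0856, -0.0004], 'contact_force': [0.7391, 0.3495, 0.782], 'grip_width': 0.0851, 'gripper_force': 0.0}
red scene [([8, 10, 49], [269.6, 275.4])]
red top [([4, 8, 29], [345.4, 277.5])]
  -> [ 0.5284 -0.063   0.0314]
blue scene [([22, 33, 328], [329.0, 251.9]), ([20, 31, 264], [312.3, 258.6])]
blue top [([12, 30, 184], [286.4, 277.7]), ([10, 30, 243], [303.6, 275.5])]
  -> [0.5406 0.0417 0.0339]
yel scene [([19, 31, 196], [320.2, 255.4])]
yel top [([8, 30, 185], [294.9, 274.3])]
  -> [0.5428 0.0411 0.0347]
```

```bash

python3 -m crank '[[-0.022,-0.188,0,0,1],[-0.022,-0.188,0,0,1],[-0.022,-0.188,0,0,1],[-0.022,-0.188,0.01,0,1],[0,0,0,0,1],[0,0,0,0,1]]' 20
python3 - <<'E'
from h import *
st();f=r.grab_frame("wrist");cv2.imwrite("pics/w9.png",f)
for s,c in blobs(f,(0,190,60),(5,255,255),30): print(s,c,ray("wrist",c,.033).round(4),ray("wrist",(c[0],s[1]+s[3]),.033).round(4),ray("wrist",(c[0],s[1]+s[3]),.04).round(4),ray("wrist",(c[0],s[1]),.041).round(4))
look()
E
```

```text
clock: 18.95
tcp_pos: [0.5267, -0.0735, 0.0274]
orientation: [2.354, 2.079, -0.001]
contact_force: [0.1, 1.2, -0.6]
grip_width: 0.085
gripper_force: 0.0
{'clock': 18.95, 'tcp_pos': [0.5267, -0.0735, 0.0274], 'orientation': [2.3543, 2.0787, -0.0007], 'contact_force': [0.0791, 1.1699, -0.6493], 'grip_width': 0.085, 'gripper_force': 0.0}
[299, 288, 40, 25, 622] [318.3, 301.3] [ 0.5291 -0.0635  0.033 ] [ 0.5284 -0.0692  0.033 ] [ 0.5288 -0.0651  0.04  ] [ 0.5302 -0.0532  0.041 ]
red scene [([4, 9, 21], [268.5, 274.9])]
red top []
blue scene [([22, 32, 323], [329.0, 252.0]), ([20, 31, 265], [312.3, 258.5])]
blue top [([13, 30, 329], [284.6, 274.2]), ([10, 29, 236], [303.7, 274.6])]
  -> [0.5427 0.0453 0.0339]
yel scene [([19, 31, 196], [320.1, 255.3])]
yel top [([8, 30, 184], [294.9, 274.4])]
  -> [0.5426 0.0411 0.0349]
```

```bash

python3 -m crank '[[0.008,0.02,0,0,1],[0,0,0,0,-1],[0,0,0,0,-1],[0,0,0,0,-1],[0,0,0,0,-1],[0,0,0,0,-1],[0,0,0,0,-1],[0,0,0,0,-1]]' 20
python3 -m crank '[[0,0,0,0,-1],[0,0,0.02,0,-1],[0,0,0.05,0,-1],[0,0.005,0.05,0,-1],[0,0.01,0.05,0,-1],[0,0.01,0.05,0,-1],[0,0,0,0,-1]]'
python3 -c "
from h import *
look()"
```

```text
clock: 19.77
tcp_pos: [0.5288, -0.0663, 0.0272]
orientation: [-2.349, -2.086, -0.0]
contact_force: [-0.3, 0.1, 1.0]
grip_width: 0.0159
gripper_force: 19.8
clock: 20.35
tcp_pos: [0.5302, -0.0612, 0.0735]
orientation: [2.347, 2.085, 0.004]
contact_force: [0.9, -1.8, -1.8]
grip_width: 0.016
gripper_force: 20.0
red scene []
red top []
blue scene [([15, 30, 228], [315.8, 251.1]), ([17, 30, 273], [331.4, 250.0])]
blue top [([14, 30, 301], [281.0, 273.6]), ([12, 29, 225], [299.0, 272.9])]
  -> [0.5438 0.0521 0.042 ]
yel scene [([13, 31, 168], [323.0, 250.3])]
yel top [([10, 30, 184], [290.6, 273.5])]
  -> [0.5433 0.0486 0.0437]
```

```bash

python3 -m crank '[[0,0.03,0.05,0,-1],[0.002,0.03,0.05,0,-1],[0.002,0.03,0.05,0,-1],[0.002,0.03,0.05,0,-1],[0.002,0.04,0.05,0,-1],[0.002,0.04,0.04,0,-1],[0.002,0.05,0.04,0,-1],[0.002,0.05,0.04,0,-1]]'
python3 -c "
from h import *
look()"
python3 -m crank '[[0.003,0.05,0.03,0,-1],[0.003,0.05,0.03,0,-1],[0.003,0.05,0.03,0,-1],[0,0,0,0,-1]]'
python3 -c "
from h import *
look()"
```

```text
clock: 21.12
tcp_pos: [0.5315, -0.0, 0.146]
orientation: [-2.348, -2.087, -0.001]
contact_force: [0.0, 1.1, -4.4]
grip_width: 0.0154
gripper_force: 19.6
red scene []
red top []
blue scene [([30, 21, 192], [321.8, 242.3]), ([29, 22, 235], [329.4, 253.6])]
blue top []
yel scene [([28, 23, 151], [325.8, 247.3])]
yel top []
clock: 21.55
tcp_pos: [0.5338, 0.0307, 0.1637]
orientation: [-2.346, -2.089, -0.002]
contact_force: [0.4, 0.4, -3.5]
grip_width: 0.0157
gripper_force: 19.5
red scene []
red top []
blue scene [([31, 14, 238], [317.6, 237.9]), ([31, 17, 295], [318.7, 253.7])]
blue top []
yel scene [([32, 13, 173], [317.9, 245.2])]
yel top []
```

```bash
cat >> h.py <<'E'
def lean(f=None):
    f=r.grab_frame("scene")
    k=[cv2.inRange(cv2.cvtColor(f,cv2.COLOR_BGR2HSV),a,b) for a,b in(((100,120,40),(125,255,255)),((20,150,60),(30,255,255)))]
    m=k[0]|k[1];m[:150]=0;m[370:]=0;m[:,:140]=0;m[:,430:]=0
    m=cv2.morphologyEx(m,cv2.MORPH_OPEN,np.ones((3,3)))
    ys,xs=np.nonzero(m);mid=np.array([(y,(xs[ys==y].min()+xs[ys==y].max())/2) for y in np.unique(ys)])
    mid=mid[5:-5];s=np.polyfit(mid[:,0],mid[:,1],1)[0]
    P=np.array([xs.mean(),ys.mean()]);X=ray("scene",P,.055)
    def sl(t): 
        a=np.radians(t);d=np.array([0,np.sin(a),np.cos(a)])*.03
        p,q=proj("scene",X+d),proj("scene",X-d);return (q[0]-p[0])/(q[1]-p[1])
    T=np.linspace(-30,30,241);L=[sl(t) for t in T]
    print("axis centre",X.round(4),"lean to +y (deg)",T[np.argmin(np.abs(np.array(L)-s))],s)
E
python3 -c "
from h import *
st();lean()"
```

```text
{'clock': 21.65, 'tcp_pos': [0.5333, 0.029, 0.163], 'orientation': [-2.3479, -2.0871, -0.0002], 'contact_force': [-0.196, 0.2061, -3.3097], 'grip_width': 0.0158, 'gripper_force': 19.4792}
axis centre [0.5539 0.0341 0.055 ] lean to +y (deg) -1.5 0.01889618102733694
```

```bash

python3 -m crank '[[0,-0.05,-0.02,0,-1],[0,-0.05,-0.015,0,-1],[0,0,-0.005,0,-1],[0,0,0,0,-1]]'
python3 -m crank '[[0,0,-0.01,0,-1],[0,0,0,0,-1],[0,0,0,0,-1]]'
python3 -c "
from h import *
lean()"
```

```text
clock: 22.03
tcp_pos: [0.5327, 0.0064, 0.1545]
orientation: [-2.352, -2.082, 0.003]
contact_force: [-0.5, -0.8, -3.6]
grip_width: 0.0159
gripper_force: 19.7
clock: 22.28
tcp_pos: [0.5334, 0.009, 0.153]
orientation: [-2.348, -2.087, 0.0]
contact_force: [-0.3, -0.8, -4.0]
grip_width: 0.0161
gripper_force: 19.6
axis centre [ 0.5601 -0.0013  0.055 ] lean to +y (deg) -6.25 0.12674397382687294
```

```bash

python3 -m crank '[[0,0,-0.01,0,-1],[0,0,0,0,-1],[0,0,0,0,-1]]'
python3 -m crank '[[0,0,-0.01,0,-1],[0,0,0,0,-1],[0,0,0,0,-1]]'
python3 -c "
from h import *
lean();look()"
```

```text
clock: 22.58
tcp_pos: [0.5339, 0.009, 0.1515]
orientation: [2.348, 2.086, 0.002]
contact_force: [0.2, 1.1, 0.3]
grip_width: 0.0157
gripper_force: 20.0
clock: 22.83
tcp_pos: [0.5356, 0.0095, 0.1511]
orientation: [2.347, 2.086, 0.007]
contact_force: [-0.9, 2.0, 12.0]
grip_width: 0.016
gripper_force: 21.6
axis centre [ 5.631e-01 -2.000e-04  5.500e-02] lean to +y (deg) -5.75 0.11611214349196049
red scene []
red top []
blue scene [([31, 14, 244], [307.3, 248.5]), ([31, 17, 302], [308.3, 264.4])]
blue top []
yel scene [([32, 14, 182], [307.9, 255.6])]
yel top []
```

The bottle is down, with about 10 N of contact. I'll release it, back away upward and check that it stands.

```bash

python3 -m crank '[[0,0,0.007,0,-1],[0,0,0,0,-0.3],[0,0,0,0,-0.3],[0,0,0,0,-0.3],[0,0,0,0,-0.3],[0,0,0,0,-0.3],[0,0,0.05,0,0],[0,0,0.15,0,0]]'
python3 -m crank '[[0,0,0.15,0,0.5],[0,-0.1,0.1,0,1],[0,-0.2,0,0,1],[0,-0.2,0,0,1],[0,0,0,0,1],[0,0,0,0,1]]'
python3 - <<'E'
from h import *
look()
st();f=r.grab_frame("wrist");cv2.imwrite("pics/w10.png",f)
for s,c in blobs(f,(0,190,60),(5,255,255),30): print(s,c,ray("wrist",c,.163).round(4),ray("wrist",(c[0],s[1]+s[3]-s[2]/2),.163).round(4))
E
```

```text
clock: 23.65
tcp_pos: [0.5307, 0.0086, 0.1881]
orientation: [-2.346, -2.084, 0.01]
contact_force: [0.3, 1.1, 0.7]
grip_width: 0.0425
gripper_force: 0.0
clock: 24.15
tcp_pos: [0.533, -0.0945, 0.2415]
orientation: [2.354, 2.078, 0.001]
contact_force: [0.1, 0.9, -0.5]
grip_width: 0.0851
gripper_force: 0.0
red scene [([8, 8, 55], [307.7, 202.2])]
red top [([7, 7, 43], [299.9, 268.1])]
  -> [0.5341 0.0238 0.1566]
blue scene [([31, 14, 248], [307.9, 247.8]), ([31, 17, 309], [308.3, 264.1])]
blue top []
yel scene [([32, 12, 179], [308.3, 255.4])]
yel top []
{'clock': 24.25, 'tcp_pos': [0.5334, -0.0909, 0.2408], 'orientation': [-2.3488, -2.0858, -0.0006], 'contact_force': [-0.1868, 0.4488, -0.6827], 'grip_width': 0.0853, 'gripper_force': 0.0}
[282, 48, 27, 30, 245] [294.1, 62.5] [0.5345 0.0229 0.163 ] [0.5344 0.0219 0.163 ]
```

```bash
python3 - <<'E'
from h import *
o=r.get_obs();print(np.round(o["joints"],3),o["tcp_pos"].round(4) if hasattr(o["tcp_pos"],"round") else o["tcp_pos"])
from scipy.spatial.transform import Rotation as Ro
print(Ro.from_rotvec(o["orientation"]).as_matrix()[:,1].round(3))
# plug model fit: convex hull centroid of plug cylinder r=8, z .149-.163
def cen(n,x,y,z0,z1,rad):
    a=np.linspace(0,2*np.pi,40);P=[proj(n,np.array([x+rad*np.cos(t),y+rad*np.sin(t),z])) for t in a for z in(z0,z1)]
    h=cv2.convexHull(np.array(P,np.float32));m=cv2.moments(h);return np.array([m["m10"],m["m01"]])/m["m00"]
from scipy.optimize import least_squares
F={n:r.grab_frame(n) for n in("scene","top","wrist")}
for names in(("scene","top"),("wrist",),("top",),("scene",)):
    obs={}
    for n in names:
        b=max(blobs(F[n],(0,150,60),(5,255,255),8),key=lambda q:q[0][4] if 40<q[1][1]<320 and 250<q[1][0]<400 else 0);obs[n]=np.array(b[1])
    s=least_squares(lambda p:np.concatenate([cen(n,p[0],p[1],.150,.163,.008)-obs[n] for n in names]),[.535,.02])
    print("bottle",names,s.x.round(4),s.fun.round(2))
E
```

```text
[-0.487  0.283  0.659  1.9   -0.202  1.026  0.142] [ 0.5335 -0.0902  0.2406]
[ 0.993 -0.117 -0.   ]Traceback (most recent call last):
  File "<stdin>", line 15, in <module>
    return func(*args, **kwargs)
    result = trf(vector_fun.fun, vector_fun.jac, x0, f0, J0, lb, ub, ftol, xtol,
                 gtol, max_nfev, x_scale, loss_function, tr_solver,
                 tr_options.copy(), verbose, callback=callback_wrapped)
    return trf_no_bounds(
        fun, jac, x0, f0, J0, ftol, xtol, gtol, max_nfev, x_scale,
        loss_function, tr_solver, tr_options, verbose, callback=callback)
    f_new = fun(x_new)
    self._update_fun()
    ~~~~~~~~~~~~~~~~^^
    self.f = self.fun_wrapped(xp_copy(self.x))
             ~~~~~~~~~~~~~~~~^^^^^^^^^^^^^^^^^
    return np.atleast_1d(self.fun(x))
                         ~~~~~~~~^^^
    return self.f(x, *self.args, **self.kwargs)
           ~~~~~~^^^^^^^^^^^^^^^^^^^^^^^^^^^^^^
  File "<stdin>", line 15, in <lambda>
  File "<stdin>", line 7, in cen
  File "h.py", line 8, in proj
    m=r.camera_model(n);p=np.array(m["R"])@X+np.array(m["t"])
ValueError: time passes only in moves, steps and waits
```

```bash

python3 -m crank '[[0,0.07,0,-0.154,1],[0,0.07,0,-0.154,1],[0,0.07,0,-0.154,1],[0,0.07,0,-0.154,1],[0,0.07,0,-0.154,1],[0,0.07,0,-0.154,1],[0,0.06,0,-0.154,1],[0,0.06,0,-0.154,1]]'
python3 -m crank '[[0,0,0,-0.154,1],[0,0,0,-0.154,1],[0,0,0,-0.154,1],[0,0,0,-0.154,1],[0,0,0,0,1],[0,0,0,0,1]]'
sed -i '1,2c import cv2,numpy as np\nfrom bench import r\n_C={}\ndef cam(n):\n    if n not in _C:_C[n]=r.camera_model(n)\n    return _C[n]' h.py; sed -i 's/m=r.camera_model(n)/m=cam(n)/' h.py
cat >> h.py <<'E'
from scipy.optimize import least_squares
def cen(n,x,y,z0,z1,rad):
    a=np.linspace(0,2*np.pi,40);P=[proj(n,np.array([x+rad*np.cos(t),y+rad*np.sin(t),z])) for t in a for z in(z0,z1)]
    m=cv2.moments(cv2.convexHull(np.array(P,np.float32)));return np.array([m["m10"],m["m01"]])/m["m00"]
def fit(obs,z0,z1,rad,g):
    s=least_squares(lambda p:np.concatenate([cen(n,p[0],p[1],z0,z1,rad)-obs[n] for n in obs]),g);return s.x.round(4),s.fun.round(2)
E
python3 - <<'E'
from h import *
st()
print("start bottle",fit({"scene":[274.9,221.6],"top":[344.7,257.9]},.150,.163,.008,[.547,-.06]),fit({"scene":[274.9,221.6]},.150,.163,.008,[.547,-.06]),fit({"top":[344.7,257.9]},.150,.163,.008,[.547,-.06]))
print("now",fit({"scene":[307.7,202.2],"top":[299.9,268.1]},.150,.163,.008,[.535,.02]),fit({"scene":[307.7,202.2]},.150,.163,.008,[.535,.02]),fit({"top":[299.9,268.1]},.150,.163,.008,[.535,.02]))
for n in("scene","top"):
    print(n,blobs(cv2.imread(f"pics/{n}0.png"),(5,150,120),(17,255,255),60)[:6] if n=="x" else "")
f=cv2.imread("pics/top0.png");
k=cv2.inRange(cv2.cvtColor(f,cv2.COLOR_BGR2HSV),(9,225,120),(20,255,255))
n_,_,s,c=cv2.connectedComponentsWithStats(k[:,430:])
print([(s[i].tolist(),(c[i]+[430,0]).round(1).tolist()) for i in range(1,n_) if s[i,4]>25])
E
```

```text
clock: 25.12
tcp_pos: [0.5332, 0.0184, 0.2404]
orientation: [-3.051, -0.748, 0.0]
contact_force: [-0.2, -0.6, 0.8]
grip_width: 0.0852
gripper_force: 0.0
clock: 25.62
tcp_pos: [0.5333, 0.0174, 0.2404]
orientation: [3.141, 0.009, -0.001]
contact_force: [0.4, -0.8, 0.1]
grip_width: 0.0856
gripper_force: 0.0
{'clock': 25.6167, 'tcp_pos': [0.5333, 0.0174, 0.2404], 'orientation': [3.1411, 0.0093, -0.0005], 'contact_force': [0.436, -0.7865, 0.1404], 'grip_width': 0.0856, 'gripper_force': 0.0}
start bottle (array([ 0.5475, -0.0569]), array([ 0.36, -0.21,  0.27,  0.06])) (array([ 0.5477, -0.0578]), array([-0.,  0.])) (array([ 0.5477, -0.0565]), array([-0., -0.]))
now (array([0.534 , 0.0239]), array([0.17, 0.01, 0.13, 0.13])) (array([0.5338, 0.0236]), array([0., 0.])) (array([0.5342, 0.0241]), array([-0., -0.]))
scene 
top 
[([28, 281, 23, 22, 375], [469.0, 291.7]), ([33, 324, 17, 17, 184], [471.3, 332.2])]
```

```bash

python3 -m crank '[[0.004,0.032,-0.1,0,1],[0,0,-0.1,0,1],[0,0,-0.1,0,1],[0,0,-0.1,0,0.3],[0,0,-0.055,0,-0.3],[0,0,0,0,-0.3],[0,0,0,0,-0.3],[0,0,0,0,-0.3]]' 40
python3 -m crank '[[0,0,0,0,-1],[0,0,0,0,-1],[0,0,0,0,-1],[0,0,0,0,-1],[0,0,0,0,-1],[0,0,0.02,0,-1],[0,0,0,0,-1],[0,0,0,0,-1]]'
python3 -m crank '[[0,0,-0.01,0,-1],[0,0,-0.007,0,-1],[0,0,0,0,-1],[0,0,0,0,-1]]'
```

```text
clock: 26.28
tcp_pos: [0.535, 0.0229, 0.1505]
orientation: [-3.141, -0.003, -0.002]
contact_force: [0.5, 0.2, 0.4]
grip_width: 0.0299
gripper_force: 0.0
clock: 26.95
tcp_pos: [0.5338, 0.0234, 0.1534]
orientation: [-3.141, -0.002, 0.001]
contact_force: [0.4, 0.2, -3.9]
grip_width: 0.0149
gripper_force: 38.9
clock: 27.28
tcp_pos: [0.535, 0.023, 0.151]
orientation: [-3.141, -0.001, -0.002]
contact_force: [-2.3, -0.1, 6.9]
grip_width: 0.0147
gripper_force: 40.4
```

```bash

python3 -m crank '[[0,0,0.005,0,-0.3],[0,0,0,0,-0.3],[0,0,0,0,-0.3],[0,0,0,0,-0.3],[0,0,0.1,0,0],[0,0,0.15,0,0],[0,0,0.15,0,0.5],[0,0,0.05,0,1]]' 20
python3 -m crank '[[-0.025,-0.18,0,0,1],[-0.025,-0.18,0,0,1],[-0.025,-0.18,0,0,1],[-0.025,-0.18,0,0,1],[-0.025,-0.18,0,0,1],[-0.025,-0.18,0,0,1],[-0.025,-0.18,0,0,1],[-0.025,-0.18,0,0,1]]'
python3 -m crank '[[-0.03,-0.15,0,0,1],[0,0,0,0,1],[0,0,0,0,1]]'
python3 - <<'E'
from h import *
st();f={n:r.grab_frame(n) for n in("wrist","top","scene")}
cv2.imwrite("pics/w11.png",f["wrist"])
for n in f:
    hsv=cv2.cvtColor(f[n],cv2.COLOR_BGR2HSV);print(n)
    for s,c in blobs(f[n],(7,215,150),(18,255,255),60): 
        if s[4]<8000: print(s,c,ray(n,c,.04).round(4))
k={n:[x for x in blobs(f[n],(0,150,60),(5,255,255),15) if 140<x[1][1]<320 and 250<x[1][0]<400] for n in("top","scene")};print(k)
if k["top"] and k["scene"]: print("bottle",fit({n:k[n][0][1] for n in k},.150,.163,.008,[.535,.02]))
E
```

```text
clock: 27.95
tcp_pos: [0.536, 0.0225, 0.2446]
orientation: [-3.141, -0.0, -0.007]
contact_force: [1.4, -0.0, -0.4]
grip_width: 0.066
gripper_force: 0.0
clock: 28.62
tcp_pos: [0.4936, -0.2663, 0.2407]
orientation: [-3.141, -0.002, 0.0]
contact_force: [0.9, 0.8, 0.7]
grip_width: 0.0852
gripper_force: 0.0
clock: 28.87
tcp_pos: [0.4869, -0.2971, 0.2408]
orientation: [3.141, -0.006, -0.001]
contact_force: [0.6, 1.1, 0.3]
grip_width: 0.0857
gripper_force: 0.0
{'clock': 28.8667, 'tcp_pos': [0.4869, -0.2971, 0.2408], 'orientation': [3.141, -0.0058, -0.0008], 'contact_force': [0.6497, 1.1354, 0.3062], 'grip_width': 0.0857, 'gripper_force': 0.0}
wrist
[303, 184, 45, 36, 936] [322.6, 199.8] [ 0.4944 -0.3007  0.04  ]
top
[461, 289, 20, 14, 201] [471.4, 296.3] [ 0.4747 -0.3087  0.04  ]
[463, 324, 18, 18, 243] [471.3, 332.4] [ 0.4048 -0.2999  0.04  ]
scene
[104, 293, 22, 15, 223] [114.4, 299.5] [ 0.4214 -0.3086  0.04  ]
[115, 311, 30, 21, 469] [129.6, 321.3] [ 0.4881 -0.3093  0.04  ]
{'top': [([296, 266, 8, 8, 51], [299.5, 269.4])], 'scene': [([304, 198, 8, 9, 57], [307.4, 201.8])]}
bottle (array([0.532 , 0.0247]), array([ 0.13, -0.02,  0.11, -0.19]))
```

```bash
python3 - <<'E'
from h import *
for n,p in(("top",(469.2,291.8)),("scene",(129.6,321.3))): print(n,ray(n,p,.04).round(4))
# full-resolution ellipse fits of the wrist blob: orange incl. side, cylinder model
f=cv2.imread("pics/w11.png");h=cv2.cvtColor(f,cv2.COLOR_BGR2HSV)
for v in(150,190,220,240):
    k=cv2.inRange(h,(7,200,v),(20,255,255))[150:260,270:380]
    n_,_,s,c=cv2.connectedComponentsWithStats(k)
    for i in range(1,n_):
        if s[i,4]>300: print(v,s[i].tolist(),(c[i]+[270,150]).round(1))
print(proj("wrist",np.array([.487,-.307,.04])),proj("wrist",np.array([.487+.0235,-.307,.04])),proj("wrist",np.array([.487,-.307,0])),proj("wrist",np.array([.487,-.307+.0235,.04])))
E
```

```text
top [ 0.4839 -0.3055  0.04  ]
scene [ 0.4881 -0.3093  0.04  ]
150 [32, 34, 46, 45, 1244] [323.2 202.5]
[328.84094028 207.18819693] [329.23533169 183.57858263] [327.50997578 198.56057254] [305.15351161 207.10087714]
```

```bash

python3 -m crank '[[0,-0.04,-0.15,0,1],[0,0,-0.18,0,1],[0,0,-0.18,0,1],[0,0,-0.18,0,1],[0,0,-0.18,0,1],[0,0,-0.15,0,1],[0,0,-0.1,0,1],[0,0,0,0,1]]' 50
python3 -m crank '[[0,0,0,0,1],[0,0,0,0,-1],[0,0,0,0,-1],[0,0,0,0,-1],[0,0,0,0,-1],[0,0,0,0,-1],[0,0,0,0,-1],[0,0,0,0,-1]]'
```

```text
clock: 29.68
tcp_pos: [0.4866, -0.2993, 0.0131]
orientation: [-3.138, -0.007, 0.01]
contact_force: [-0.0, -0.1, -0.6]
grip_width: 0.0849
gripper_force: 0.0
clock: 30.35
tcp_pos: [0.4893, -0.3033, 0.019]
orientation: [3.141, 0.002, 0.004]
contact_force: [-0.8, 2.4, 9.1]
grip_width: 0.0457
gripper_force: 50.5
```

```bash

python3 -m crank '[[0,0,0.05,0,-1],[0,0,0.15,0,-1],[0,0,0.18,0,-1],[0,0,0.18,0,-1],[0,0,0.18,0,-1],[0,0,0.18,0,-1],[0,0,0.18,0,-1],[0,0,0,0,-1]]'
python3 -m crank '[[-0.03,0.19,0,0,-1],[-0.03,0.19,0,0,-1],[-0.03,0.19,0,0,-1],[-0.03,0.19,0,0,-1],[-0.03,0.19,0,0,-1],[-0.03,0.19,0,0,-1],[-0.03,0.19,0,0,-1],[-0.02,0.19,0,0,-1]]'
python3 -m crank '[[0,0.11,0,0,-1],[0,0,0,0,-1],[0,0,0,0,-1],[0,0,0,0,-1]]'
python3 - <<'E'
from h import *
f={n:r.grab_frame(n) for n in("wrist","top","scene")};_C.clear();st()
cv2.imwrite("pics/w12.png",f["wrist"]);cv2.imwrite("pics/s12.png",f["scene"])
for s,c in blobs(f["wrist"],(0,150,60),(5,255,255),30): print(s,c,fit({"wrist":c},.150,.163,.008,[.535,.02]),ray("wrist",(s[0]+s[2]/2,s[1]+s[3]-s[2]/2),.163).round(4))
k={n:[x for x in blobs(f[n],(0,150,60),(5,255,255),15) if 140<x[1][1]<320 and 250<x[1][0]<400] for n in("top","scene")};print(k)
for n in k:
    if k[n]: print("bottle",n,fit({n:k[n][0][1]},.150,.163,.008,[.535,.02]))
for s,c in blobs(f["wrist"],(7,200,120),(20,255,255),60): print("or",s,c)
E
```

```text
clock: 31.02
tcp_pos: [0.4905, -0.3059, 0.2447]
orientation: [3.137, -0.001, 0.017]
contact_force: [0.1, -1.3, -0.4]
grip_width: 0.0456
gripper_force: 51.5
clock: 31.68
tcp_pos: [0.4411, 0.0024, 0.2374]
orientation: [-3.14, -0.0, -0.0]
contact_force: [0.6, 0.5, -0.7]
grip_width: 0.0461
gripper_force: 51.5
clock: 32.02
tcp_pos: [0.4421, 0.0221, 0.2373]
orientation: [-3.141, 0.0, -0.0]
contact_force: [-0.1, 0.6, 0.0]
grip_width: 0.0459
gripper_force: 51.5Traceback (most recent call last):
  File "<stdin>", line 2, in <module>
NameError: name '_C' is not defined
```

```bash
python3 - <<'E'
from h import *
f={n:r.grab_frame(n) for n in("wrist","top","scene")};st()
cv2.imwrite("pics/w12.png",f["wrist"]);cv2.imwrite("pics/s12.png",f["scene"])
for s,c in blobs(f["wrist"],(0,150,60),(5,255,255),30): print(s,c,fit({"wrist":c},.150,.163,.008,[.535,.02]),ray("wrist",(s[0]+s[2]/2,s[1]+s[3]-s[2]/2),.163).round(4))
k={n:[x for x in blobs(f[n],(0,150,60),(5,255,255),15) if 140<x[1][1]<320 and 250<x[1][0]<400] for n in("top","scene")};print(k)
for n in k:
    if k[n]: print("bottle",n,fit({n:k[n][0][1]},.150,.163,.008,[.535,.02]))
for s,c in blobs(f["wrist"],(7,200,120),(20,255,255),60): print("or",s,c)
E
```

```text
{'clock': 32.3167, 'tcp_pos': [0.4422, 0.0221, 0.2371], 'orientation': [3.1415, -0.0016, -0.0], 'contact_force': [-1.3306, -0.5945, -0.7614], 'grip_width': 0.0456, 'gripper_force': 51.505}
[298, 88, 28, 29, 646] [311.4, 101.9] (array([0.5327, 0.0242]), array([0., 0.])) [0.5322 0.0238 0.163 ]
{'top': [], 'scene': [([304, 198, 8, 9, 61], [307.5, 201.8])]}
bottle scene (array([0.5325, 0.0242]), array([ 0., -0.]))
or [608, 221, 32, 32, 835] [624.6, 236.7]
or [258, 254, 114, 136, 10981] [314.4, 328.7]
```

```bash
python3 - <<'E'
from h import *
o=r.get_obs();t=np.array(o["tcp_pos"]);a=np.linspace(0,2*np.pi,180)
f=cv2.imread("pics/w12.png");k=cv2.inRange(cv2.cvtColor(f,cv2.COLOR_BGR2HSV),(5,150,60),(22,255,255));
# profile of cap silhouette upper edge near the middle columns: print hue/val along column 314
print([tuple(int(q) for q in f[y,314]) for y in range(236,300,4)])
for dz in(-.021,-.017):
  for dx in(-.003,0,.003):
    P=lambda z:np.array([proj("wrist",t+[dx+.0235*np.cos(q),.0235*np.sin(q),z]) for q in a])
    m,tp=P(dz),P(dz+.04);print(dz,dx,"mouth top row",m[:,1].min().round(1),"top disc rows",tp[:,1].min().round(1),tp[:,1].max().round(1),"cols",tp[:,0].min().round(0),tp[:,0].max().round(0))
E
```

```text
[(65, 109, 167), (91, 155, 231), (95, 163, 237), (83, 140, 214), (80, 137, 213), (19, 65, 133), (67, 94, 135), (17, 64, 133), (49, 79, 135), (21, 66, 135), (19, 64, 134), (102, 121, 148), (18, 65, 134), (19, 68, 141), (33, 105, 212), (29, 100, 208)]
-0.021 -0.003 mouth top row 249.8 top disc rows 286.3 386.0 cols 257.0 373.0
-0.021 0 mouth top row 244.0 top disc rows 279.2 380.2 cols 257.0 374.0
-0.021 0.003 mouth top row 238.2 top disc rows 272.0 374.4 cols 256.0 374.0
-0.017 -0.003 mouth top row 252.7 top disc rows 291.1 392.8 cols 256.0 375.0
-0.017 0 mouth top row 246.8 top disc rows 283.8 387.0 cols 255.0 375.0
-0.017 0.003 mouth top row 240.9 top disc rows 276.4 381.0 cols 255.0 376.0
```

The cap sits about 4.5 mm to -x of the TCP in the hand. Both the cap and the plug come from the same wrist view, so I align them by the difference.

```bash

python3 -m crank '[[0.12,0.007,0,0,-1],[0.12,0,0,0,-1],[0.12,0,0,0,-1],[0.09,0,0,0,-1],[0.024,0,0,0,-1],[0,0,0,0,-1],[0,0,-0.08,0,-1],[0,0,0,0,-1]]'
python3 -m crank '[[0,0,-0.08,0,-1],[0,0,-0.08,0,-1],[0,0,-0.05,0,-1],[0,0,-0.03,0,-1],[0,0,0,0,-1],[0,0,0,0,-1]]'
python3 - <<'E'
from h import *
f=r.grab_frame("scene");cv2.imwrite("pics/s13.png",f)
h=cv2.cvtColor(f,cv2.COLOR_BGR2HSV)[150:300,250:370]
for nm,lo,hi in(("cap",(6,200,60),(18,255,255)),("bl",(100,120,40),(125,255,255))):
    k=cv2.inRange(h,lo,hi);ys,xs=np.nonzero(k);
    for y in np.unique(ys)[::4]: print(nm,y+150,xs[ys==y].min()+250,xs[ys==y].max()+250,end="; ")
    print()
E
```

```text
clock: 32.98
tcp_pos: [0.5346, 0.0242, 0.2192]
orientation: [3.141, 0.0, -0.006]
contact_force: [-1.0, -0.5, 0.1]
grip_width: 0.0458
gripper_force: 51.5
clock: 33.48
tcp_pos: [0.5369, 0.0244, 0.1735]
orientation: [-3.142, -0.001, -0.0]
contact_force: [0.4, 0.7, -0.7]
grip_width: 0.0457
gripper_force: 51.5
cap 178 302 314; cap 182 302 321; cap 186 303 320; cap 190 303 320; cap 194 303 320; cap 198 303 320; cap 202 298 318; cap 206 296 319; cap 210 305 310; 
bl 239 293 323; bl 243 293 322; bl 247 294 322; bl 251 299 317; bl 256 293 323; bl 260 294 323; bl 264 295 322; bl 268 298 317;
```

```bash

python3 -m crank '[[0,-0.003,-0.015,0,-1],[0,0,-0.015,0,-1],[0,0,-0.01,0,-1],[0,0,0,0,-1],[0,0,0,0,-1]]'
python3 -m crank '[[0,0,-0.007,0,-1],[0,0,-0.007,0,-1],[0,0,-0.006,0,-1],[0,0,0,0,-1],[0,0,0,0,-1]]'
```

```text
clock: 33.95
tcp_pos: [0.5369, 0.0238, 0.165]
orientation: [3.141, 0.002, -0.0]
contact_force: [-0.2, -0.3, -0.6]
grip_width: 0.0458
gripper_force: 51.5
clock: 34.37
tcp_pos: [0.5369, 0.0238, 0.161]
orientation: [3.142, 0.002, -0.0]
contact_force: [0.6, -0.0, -1.1]
grip_width: 0.0458
gripper_force: 51.5
```

```bash

for i in 1 2; do python3 -m crank '[[0,0,-0.005,0,-1],[0,0,-0.005,0,-1],[0,0,0,0,-1]]' | grep -E 'tcp|contact'; done
python3 -m crank '[[0,0,-0.005,0,-1],[0,0,-0.005,0,-1],[0,0,0,0,-1]]'
```

```text
tcp_pos: [0.5369, 0.0239, 0.1589]
contact_force: [-0.0, -0.0, -0.8]
tcp_pos: [0.5376, 0.0234, 0.1575]
contact_force: [-0.3, -1.0, 3.1]
clock: 35.12
tcp_pos: [0.538, 0.0233, 0.1562]
orientation: [-3.142, -0.001, -0.003]
contact_force: [-1.3, -1.6, 8.3]
grip_width: 0.0461
gripper_force: 52.4
```

```bash

python3 -m crank '[[0,0,-0.005,0,-1],[0,0,-0.005,0,-1],[0,0,0,0,-1]]' | grep -E 'tcp|contact'
python3 -m crank '[[0,0,-0.005,0,-1],[0,0,-0.005,0,-1],[0,0,0,0,-1]]' | grep -E 'tcp|contact'
python3 -m crank '[[0,0,-0.005,0,-1],[0,0,-0.005,0,-1],[0,0,0,0,-1]]'
```

```text
tcp_pos: [0.5371, 0.0236, 0.1532]
contact_force: [0.5, -0.5, 0.2]
tcp_pos: [0.536, 0.0242, 0.1502]
contact_force: [0.3, -0.7, -3.8]
clock: 35.87
tcp_pos: [0.5373, 0.0236, 0.1492]
orientation: [3.141, 0.001, 0.001]
contact_force: [-0.3, -0.2, -1.4]
grip_width: 0.046
gripper_force: 52.2
```

The click has passed: the push rose to about 8 N and then dropped. I'll keep pressing down to the ledge.

```bash

python3 -m crank '[[0,0,-0.005,0,-1],[0,0,0,0,-1],[0,0,0,0,-1]]' | grep -E 'tcp|contact'
python3 -m crank '[[0,0,-0.005,0,-1],[0,0,0,0,-1],[0,0,0,0,-1]]' | grep -E 'tcp|contact'
```

```text
tcp_pos: [0.5376, 0.0233, 0.149]
contact_force: [-2.0, -1.5, 6.2]
tcp_pos: [0.5384, 0.0233, 0.149]
contact_force: [-3.1, -2.0, 16.9]
```

```bash

python3 -m crank '[[0,0,0.002,0,-1],[0,0,0,0,-1],[0,0,0,0,-1],[0,0,0,0,-1]]' | grep -E 'tcp|contact'
python3 -m crank '[[0,0,0,0,-1],[0,0,0,0,-1],[0,0,0,0,-1],[0,0,0,0,-1],[0,0,0,0,-1],[0,0,0,0,-1]]'
python3 - <<'E'
from h import *
f=r.grab_frame("wrist");cv2.imwrite("pics/w14.png",f)
F=r.grab_frame("scene")
for nm,lo,hi in(("cap",(6,200,60),(18,255,255)),("bl",(100,120,40),(125,255,255))):
    h=cv2.cvtColor(F,cv2.COLOR_BGR2HSV)[150:300,250:370];k=cv2.inRange(h,lo,hi);ys,xs=np.nonzero(k)
    for y in np.unique(ys)[::4]: print(nm,y+150,xs[ys==y].min()+250,xs[ys==y].max()+250,end="; ")
print([proj("scene",np.array([.5325,.0235,z])).round(1) for z in(.13,.17,.06)])
E
```

```text
tcp_pos: [0.5381, 0.0234, 0.149]
contact_force: [-2.7, -0.9, 11.8]
clock: 37.2
tcp_pos: [0.5381, 0.0233, 0.149]
orientation: [-3.141, -0.001, -0.003]
contact_force: [-2.8, -0.9, 12.2]
grip_width: 0.0459
gripper_force: 53.4
cap 190 304 311; cap 194 302 320; cap 198 303 321; cap 202 303 321; cap 206 303 320; cap 210 303 319; cap 214 297 319; cap 218 297 319; cap 222 304 311; bl 239 323 323; bl 243 293 323; bl 247 294 322; bl 251 298 319; bl 256 293 323; bl 260 294 323; bl 264 295 322; bl 268 298 318; [array([307.3, 214.6]), array([307.1, 195.3]), array([307.7, 246. ])]
```

```bash
python3 -c "
from bench import r
print(r.hand_in())"
```

```text
the job is handed in; nothing more can be done
None
```

The job is handed in but no verdict came back: the bottle was held neck-down (about 139°) for over a second and stood back upright on the mat, and the cap clicked on, sat home on the ledge and is still held with about 12 N straight down. To turn it neck-down I laid it over the mat's edge and regripped it at the base, since the tool only points down.

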